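# Make up two cooking kits

## Robot

A 6-joint arm with a two-finger parallel gripper is mounted at the origin on a cart in front of the work surface, level with it; the furniture and walls round the work are solid. World frame = base frame: x ahead of the robot, y to its left, z up, the work surface at z = 0. Lengths are in m, angles in rad, forces in N, time in s.
With the tool pointing down it reaches from about 0.375 to 0.9 m from the base axis. Payload 3.1 kg.
Tool frame: the origin (TCP) lies on the centre line of the jaws, within the pads' length; the fingertips stand 8 mm ahead of it and the grasp point (between the pads) lies 11 mm behind it; z points along the fingers, y is the line along which they close (so a half turn about z gives the same grasp; the last joint's range is limited). The gripper opens to 87 mm and grips with 3 to 60 N. Pads are 19 mm wide; open, the fingers measure 117 mm over their backs; the gripper's body (75 mm by 190 mm) begins 51 mm behind the grasp point.
Start: joints at [1, 0.527, 1.433, -0, 1.181, -0.178], TCP at [0.239, 0.578, 0.231] pointing down, gripper open.
Joint ranges: [-3.08, 3.08], [-0.75, 2.2], [0.22, 2.44], [-1.43, 4.57], [0, 2.65], [-2.85, 2.85]. Speed limits (rad/s): [2.79, 2.79, 3.14, 3.14, 3.14, 3.14].

## Interface

Orientations are given as a unit quaternion [x, y, z, w].
In Python, from rig import robot gives the robot as it stands. The module is installed in compiled form; this text tells all that it offers.
- The arm moves only by the tool send_rows, never from a script. Its argument "increments" is one flat list of numbers, 7 for each row, row after row: the turn, a rotation vector about the world's x, y, z in rad, then the shift along the world's x, y, z in cm, then the opening, from 0 (shut) to 1 (fully open). A call has 1 to 20 rows; each row shifts and turns the commanded pose from where the row before left it; what a row does not reach is not made up. A row lasts 1/12 s, in which the tool goes at most 41.7 mm and 7.16 degrees, less where a joint would pass 70% of its speed; a pose out of reach is approached as far as the arm can. A call is refused whole if a number of a shift passes 4.17 or a number of a turn 0.125, either way. A call with a gripper value outside its range is refused whole. The fingers move at their own pace and stop on an object; "newtons" is the grip in N (left out, the last holds). Time passes only in rows, so rows that do not move let the fingers close. It gives the time, the measured TCP pose, the force, the opening and the grip force at its end, in the units of the state.
- robot.get_obs(): the state, without advancing time (a new reading comes with each control period).
- robot.camera(name): name is "scene" or "side" or "wrist"; returns a dict with "image" (400x640x3 uint8, red, green, blue), "range_z" (400x640 float32, m along the optical axis (not along the pixel's ray), 0 where there is no reading), "fx", "fy", "cx", "cy" (pixels), "R" (3x3) and "t" (3): a world point X has camera coordinates R X + t. Camera axes: x right, y down, z forward; pixel columns grow to the right and rows downward; lengths in m; the calibration is good to about 2 mm. A picture is of the moment at which its call begins.
- robot.hand_in(): hands the job in; it is judged then, once.
The state is a dict: "time": time; "q": joint angles; "joint_velocities": joint speeds; "joint_torque": joint torques, N m; "position": TCP position; "tool_rot": TCP orientation; "ft_force": force on the tool from outside, world axes, zero at the start; "moment": the same for the moment, N m; "grip_width": finger opening in m; "grip_force": force on a finger pad.
Only numpy, scipy, OpenCV 4.12 (cv2) and the standard library are available. Lean on these libraries where they do the work, as an engineer would, in place of code of your own. Each camera call takes 0.05 s, during which the arm holds its last target. There are 200 camera calls.

## Task

Make up the two cooking kits from the stock in the middle of the worktop: the blue tray gets one lemon and the garlic bulb, the wooden tray gets the other lemon and the pink and black pepper mill (either lemon will do for either tray). Put each thing in a compartment of its own, with the mill standing upright, and leave the two spice jars among them standing where they are.

Things in the scene. Friction and masses are not known exactly. Their poses are not given: they have to be found in the camera images.
- blue_tray: Blue plastic serving tray, fixed to the worktop, 122 (its x) x 218 (its y) x 30 mm high. A divider 24 mm high across its middle makes two open compartments side by side along its y axis, each 110 (x) x 100 (y) mm inside, with centres at y = +53 mm and y = -53 mm, x = 0. Floor 6 mm thick, walls 6 mm. Origin: centre of the underside, on the worktop; z up
- wood_tray: Pale wooden serving tray, fixed to the worktop, 122 (its x) x 218 (its y) x 30 mm high. A divider 24 mm high across its middle makes two open compartments side by side along its y axis, each 110 (x) x 100 (y) mm inside, with centres at y = +53 mm and y = -53 mm, x = 0. Floor 6 mm thick, walls 6 mm. Origin: centre of the underside, on the worktop; z up
- lemon_1_centre (a point): Yellow lemon lying on its side, 71 mm long, 53 mm wide, 51 mm high, 0.09 kg. The point is its centre, half-way up; x is its long axis, y across it, z up at the start
- lemon_2_centre (a point): Yellow lemon, slightly larger, lying on its side, 72 mm long, 57 mm wide, 58 mm high, 0.11 kg. The point is its centre, half-way up; x is its long axis, y across it, z up at the start
- garlic_bulb_centre (a point): Whitish-pink garlic bulb, 56 mm in diameter, 56 mm high with its short pointed neck up, 0.03 kg. The point is on its axis, half-way up (28 mm); z up
- black_mill_centre (a point): Pepper mill, pink copper-coloured cap and foot with a black barrel. Cylindrical, 142 mm tall; foot (lowest 34 mm) and cap (98 to 142 mm up) both 47 mm in diameter, barrel between them 32 mm. 0.19 kg. Stands upright. The point is on its axis, half-way up (71 mm above the foot); z along its axis. Best gripped by the cap
- brown_jar_centre (a point): Spice jar with a tan and reddish label and a dark lid with an orange-brown mark on top, 41 mm in diameter, 105 mm tall, 0.11 kg; to be left alone. The point is on its axis, half-way up (52 mm); z up
- green_jar_centre (a point): Spice jar with a green label and a dark lid with a green top, 44 mm in diameter, 105 mm tall, 0.11 kg; to be left alone. The point is on its axis, half-way up (52 mm); z up
Things that resemble listed ones, but are neither listed nor needed, are in the scene too. Leave any red look-alike of the part that bears lemon_2_centre alone.

How it is judged:
At the end, for the whole second after the job is handed in: One lemon and the garlic in the blue tray, the other lemon and the black mill in the wooden tray, one to a compartment, resting on its floor within 34 mm of its centre on each tray axis, mill upright (7 deg), all at rest; the two spice jars upright, within 30 mm of their start (((((x of lemon_1_centre in the frame of blue_tray between -0.034 and 0.034 m and y of lemon_1_centre in the frame of blue_tray between 0.019 and 0.087 m and z of lemon_1_centre in the frame of blue_tray between 0.02 and 0.048 m and x of garlic_bulb_centre in the frame of blue_tray between -0.034 and 0.034 m and y of garlic_bulb_centre in the frame of blue_tray between -0.087 and -0.019 m and z of garlic_bulb_centre in the frame of blue_tray between 0.02 and 0.048 m) or (x of lemon_1_centre in the frame of blue_tray between -0.034 and 0.034 m and y of lemon_1_centre in the frame of blue_tray between -0.087 and -0.019 m and z of lemon_1_centre in the frame of blue_tray between 0.02 and 0.048 m and x of garlic_bulb_centre in the frame of blue_tray between -0.034 and 0.034 m and y of garlic_bulb_centre in the frame of blue_tray between 0.019 and 0.087 m and z of garlic_bulb_centre in the frame of blue_tray between 0.02 and 0.048 m)) and ((x of lemon_2_centre in the frame of wood_tray between -0.034 and 0.034 m and y of lemon_2_centre in the frame of wood_tray between 0.019 and 0.087 m and z of lemon_2_centre in the frame of wood_tray between 0.02 and 0.048 m and x of black_mill_centre in the frame of wood_tray between -0.034 and 0.034 m and y of black_mill_centre in the frame of wood_tray between -0.087 and -0.019 m and z of black_mill_centre in the frame of wood_tray between 0.07 and 0.086 m) or (x of lemon_2_centre in the frame of wood_tray between -0.034 and 0.034 m and y of lemon_2_centre in the frame of wood_tray between -0.087 and -0.019 m and z of lemon_2_centre in the frame of wood_tray between 0.02 and 0.048 m and x of black_mill_centre in the frame of wood_tray between -0.034 and 0.034 m and y of black_mill_centre in the frame of wood_tray between 0.019 and 0.087 m and z of black_mill_centre in the frame of wood_tray between 0.07 and 0.086 m))) or (((x of lemon_2_centre in the frame of blue_tray between -0.034 and 0.034 m and y of lemon_2_centre in the frame of blue_tray between 0.019 and 0.087 m and z of lemon_2_centre in the frame of blue_tray between 0.02 and 0.048 m and x of garlic_bulb_centre in the frame of blue_tray between -0.034 and 0.034 m and y of garlic_bulb_centre in the frame of blue_tray between -0.087 and -0.019 m and z of garlic_bulb_centre in the frame of blue_tray between 0.02 and 0.048 m) or (x of lemon_2_centre in the frame of blue_tray between -0.034 and 0.034 m and y of lemon_2_centre in the frame of blue_tray between -0.087 and -0.019 m and z of lemon_2_centre in the frame of blue_tray between 0.02 and 0.048 m and x of garlic_bulb_centre in the frame of blue_tray between -0.034 and 0.034 m and y of garlic_bulb_centre in the frame of blue_tray between 0.019 and 0.087 m and z of garlic_bulb_centre in the frame of blue_tray between 0.02 and 0.048 m)) and ((x of lemon_1_centre in the frame of wood_tray between -0.034 and 0.034 m and y of lemon_1_centre in the frame of wood_tray between 0.019 and 0.087 m and z of lemon_1_centre in the frame of wood_tray between 0.02 and 0.048 m and x of black_mill_centre in the frame of wood_tray between -0.034 and 0.034 m and y of black_mill_centre in the frame of wood_tray between -0.087 and -0.019 m and z of black_mill_centre in the frame of wood_tray between 0.07 and 0.086 m) or (x of lemon_1_centre in the frame of wood_tray between -0.034 and 0.034 m and y of lemon_1_centre in the frame of wood_tray between -0.087 and -0.019 m and z of lemon_1_centre in the frame of wood_tray between 0.02 and 0.048 m and x of black_mill_centre in the frame of wood_tray between -0.034 and 0.034 m and y of black_mill_centre in the frame of wood_tray between 0.019 and 0.087 m and z of black_mill_centre in the frame of wood_tray between 0.07 and 0.086 m)))) and angle between each of black_mill_centre, brown_jar_centre, green_jar_centre's own z axis and vertical below 0.12 rad and distance of each of brown_jar_centre, green_jar_centre from where it was at the start of the episode below 0.03 m and linear speed of each of lemon_1, lemon_2, garlic_bulb, black_mill below 0.02 m/s and angular speed of each of lemon_1, lemon_2, garlic_bulb, black_mill below 0.4 rad/s); the robot touches nothing.
It fails at once if the brown-labelled spice jar is pushed away or knocked over (distance of brown_jar_centre from where it was at the start of the episode above 0.03 m or angle between brown_jar_centre's own z axis and vertical above 0.5 rad).
It fails at once if the green-labelled spice jar is pushed away or knocked over (distance of green_jar_centre from where it was at the start of the episode above 0.03 m or angle between green_jar_centre's own z axis and vertical above 0.5 rad).
It also fails if it takes over 102 s, if anything falls off the work surface, if the arm or the gripper's body presses on something with over 40 N, if the wrist force passes 120 N, or if a joint passes its speed limit or range.

## Working session

There is one attempt and no reset: what is moved stays moved. The work goes in short steps, Python scripts to look and compute and a tool call to move; the robot and the scene stay as the last step left them, time stands still between calls to the robot, and variables do not carry over. Pictures are saved under pics/ and viewed, at most 14 in all, crops included, and the job is handed in when it is done.

Besides the shell and the picture viewer there is one more tool, called after "Request:" as name(argument=value, ...) on one line, values as JSON. send_rows: Moves the arm, as the interface text tells. Its arguments: {"type":"object","properties":{"increments":{"type":"array"},"newtons":{"type":"number"}},"required":["increments"]}

```bash
mkdir -p pics; cat > h.py <<'E'
from rig import robot
import numpy as np, cv2
def snap(n,f):
    c=robot.camera(n); cv2.imwrite('pics/'+f,c['image'][...,::-1]); np.savez(''+n+'.npz',**c); return c
def cloud(c):
    v,u=np.mgrid[:400,:640]; z=c['range_z']
    P=np.stack([(u-c['cx'])/c['fx']*z,(v-c['cy'])/c['fy']*z,z],-1)
    W=(P-c['t'])@c['R']; W[z==0]=np.nan
    return W
E
python3 - <<'E'
from h import *
for n in ['scene','side']:
    c=snap(n,n+'0.png'); print(n, -c['R'].T@c['t'])
print(robot.get_obs())
E
```

```text
scene [-0.07709244 -0.53168209  0.92944349]
side [ 0.28992872 -1.03275412  0.78140759]
{'time': 0.1, 'q': array([ 1.00047766e+00,  5.28348689e-01,  1.43379798e+00, -1.61774710e-06,
        1.18137095e+00, -1.78501404e-01]), 'joint_velocities': array([-0.00129908, -0.00257695, -0.00265887,  0.00037751,  0.00060355,
       -0.00046559]), 'joint_torque': array([-1.77476732e-04, -4.40982485e+01, -1.77150267e+01,  6.34399289e-02,
        5.34471392e-02, -5.67817528e-05]), 'position': array([0.23828663, 0.5770923 , 0.22967695]), 'tool_rot': array([ 1.94657473e-01,  9.80870808e-01, -8.96075814e-04, -3.51305140e-04]), 'ft_force': array([ 0.4184374 ,  0.42020614, -0.33069888]), 'moment': array([-0.06235775,  0.02521507,  0.02852894]), 'grip_force': 0.0, 'grip_width': 0.08718662140572367}
```

View pics/scene0.png

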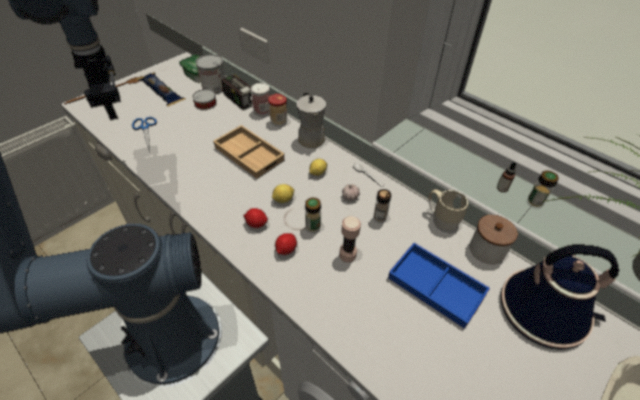

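View pics/side0.png

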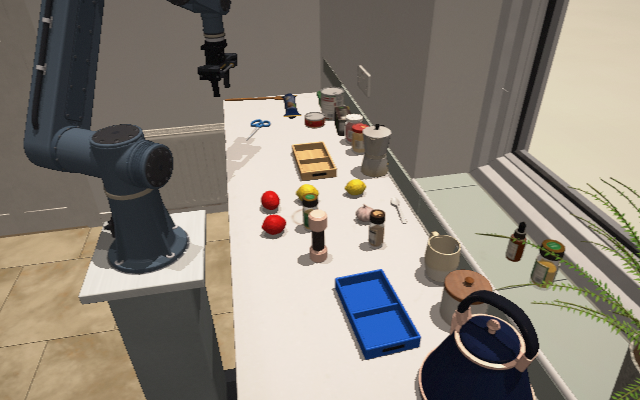

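Scene view: lemons at (283,193) and (318,167). The look-alikes are red ones at (255,218) and (286,243), so I'll leave those. Garlic is at (350,192), the mill at (350,240), the green jar at (313,213) and the brown jar at (383,205). The wooden tray is at (249,150) and the blue tray at (438,284). Next I measure from both depth clouds and check a close crop.

```bash
python3 - <<'E'
from h import *
P=[];C=[]
for n in ['scene','side']:
    c=dict(np.load(n+'.npz')); W=cloud(c); P.append(W.reshape(-1,3)); C.append(c['image'].reshape(-1,3))
    if n=='scene': S=W
P=np.vstack(P);C=np.vstack(C)
hsv=cv2.cvtColor(C[None],cv2.COLOR_RGB2HSV)[0]
ok=np.isfinite(P).all(1)&(P[:,0]>.25)&(P[:,0]<.9)&(abs(P[:,1])<.6)&(P[:,2]<.25)
# top-down map 2mm/px: highest point colour
m=ok&(P[:,2]>-.02); o=np.argsort(P[m,2]); p=P[m][o]; 
im=np.zeros((325,600,3),np.uint8); im[((.9-p[:,0])/.002).astype(int).clip(0,324),((.6-p[:,1])/.002).astype(int).clip(0,599)]=C[m][o][:,::-1]
cv2.imwrite('pics/top.png',cv2.medianBlur(im,3))
im=np.load('scene.npz')['image'][130:320,205:500,::-1]; cv2.imwrite('pics/crop.png',cv2.resize(im,None,fx=2.7,fy=2.7,interpolation=cv2.INTER_CUBIC))
# clusters above 15mm
m=ok&(P[:,2]>.012); g=np.zeros((325,600),np.uint8); r=((.9-P[m,0])/.002).astype(int).clip(0,324); q=((.6-P[m,1])/.002).astype(int).clip(0,599); g[r,q]=255
g=cv2.morphologyEx(g,cv2.MORPH_CLOSE,np.ones((3,3)))
n,l,st,_=cv2.connectedComponentsWithStats(g); lab=l[r,q]
for i in range(1,n):
    k=lab==i
    if st[i,4]<60: continue
    X=P[m][k]; lo,hi=np.percentile(X,[1,99],0); R=cv2.minAreaRect((X[:,:2]*1000).astype(np.float32))
    t=X[X[:,2]>hi[2]-.012].mean(0)
    print(i,'lo',lo.round(3),'hi',hi.round(3),'top',t.round(3),'rect',np.round(R[0]),np.round(R[1]),round(R[2]),'col',np.median(C[m][k],0))
k=ok&(abs(P[:,2])<.004); print('table z', np.median(P[ok&(abs(P[:,2])<.01),2]))
E
```

```text
1 lo [ 0.684 -0.592  0.016] hi [0.897 0.562 0.244] top [0.795 0.237 0.241] rect [789.  -0.] [ 222. 1200.] 0 col [118. 105.  89.]
4 lo [0.682 0.483 0.014] hi [0.749 0.544 0.106] top [0.717 0.514 0.101] rect [716. 515.] [73. 68.] 9 col [97. 79. 72.]
5 lo [0.686 0.394 0.014] hi [0.748 0.457 0.103] top [0.716 0.426 0.098] rect [716. 426.] [69. 66.] 16 col [100.  73.  59.]
12 lo [0.667 0.563 0.013] hi [0.727 0.599 0.078] top [0.693 0.582 0.072] rect [699. 580.] [39. 71.] 90 col [56. 52. 46.]
20 lo [ 0.563 -0.599  0.019] hi [ 0.707 -0.493  0.249] top [ 0.651 -0.573  0.245] rect [ 641. -542.] [167. 117.] 0 col [15. 17. 28.]
30 lo [0.592 0.116 0.014] hi [0.653 0.157 0.053] top [0.623 0.136 0.047] rect [621. 135.] [50. 57.] 43 col [162.5 141.5  50. ]
32 lo [ 0.589 -0.029  0.013] hi [0.638 0.017 0.052] top [ 0.615 -0.005  0.045] rect [613.  -6.] [50. 50.] 22 col [153. 134. 124.]
34 lo [ 0.591 -0.142  0.013] hi [ 0.63  -0.103  0.109] top [ 0.612 -0.123  0.104] rect [ 613. -121.] [45. 41.] 30 col [87. 74. 60.]
37 lo [ 0.468 -0.475  0.012] hi [ 0.601 -0.254  0.036] top [ 0.535 -0.372  0.031] rect [ 536. -364.] [128. 222.] 5 col [20. 42. 84.]
38 lo [0.467 0.256 0.012] hi [0.592 0.478 0.037] top [0.529 0.362 0.031] rect [531. 367.] [130. 229.] 1 col [104.  79.  53.]
48 lo [0.436 0.106 0.018] hi [0.497 0.153 0.059] top [0.467 0.13  0.053] rect [465. 130.] [55. 65.] 41 col [170. 146.  58.]
50 lo [ 0.431 -0.028  0.014] hi [0.473 0.015 0.109] top [ 0.453 -0.007  0.105] rect [453.  -6.] [49. 47.] 14 col [75. 72. 48.]
51 lo [ 0.427 -0.163  0.013] hi [ 0.471 -0.121  0.144] top [ 0.449 -0.143  0.14 ] rect [ 449. -141.] [48. 47.] 29 col [119.  93.  80.]
52 lo [ 0.315 -0.037  0.017] hi [0.379 0.01  0.059] top [ 0.347 -0.012  0.053] rect [348. -13.] [55. 63.] 65 col [149.  30.  27.]
53 lo [0.323 0.085 0.015] hi [0.374 0.143 0.059] top [0.349 0.115 0.053] rect [350. 115.] [58. 61.] 72 col [151.  31.  28.]
table z 0.0005543084605730243
```

View pics/crop.png

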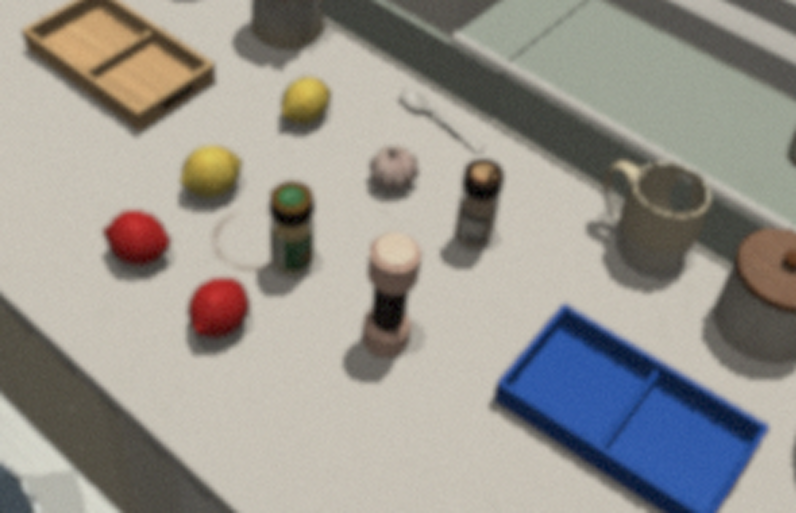

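View pics/top.png

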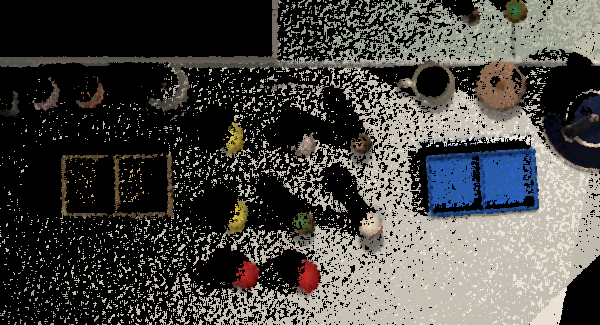

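The crop confirms two yellow lemons at crop (210,170), the larger one, and (305,100). Garlic is at (393,170), the mill at (393,295), and the two red look-alikes are to be avoided. Heights of 59, 51, 52, 109 and 144 mm agree with the sizes given. I'll move above the lemons for a close look.

Request:
send_rows(increments=[0, 0, -0.074, 1.65, -3, 0.4, 1, 0, 0, -0.074, 1.65, -3, 0.4, 1, 0, 0, -0.074, 1.65, -3, 0.4, 1, 0, 0, -0.074, 1.65, -3, 0.4, 1, 0, 0, -0.074, 1.65, -3, 0.4, 1, 0, 0, -0.074, 1.65, -3, 0.4, 1, 0, 0, -0.074, 1.65, -3, 0.4, 1, 0, 0, -0.074, 1.65, -3, 0.4, 1, 0, 0, -0.074, 1.65, -3, 0.4, 1, 0, 0, -0.074, 1.65, -3, 0.4, 1, 0, 0, -0.074, 1.65, -3, 0.4, 1, 0, 0, -0.074, 1.65, -3, 0.4, 1, 0, 0, -0.074, 1.65, -3, 0.4, 1, 0, 0, -0.074, 1.65, -3, 0.4, 1, 0, 0, -0.074, 1.65, -3, 0.4, 1, 0, 0, -0.074, 1.65, -3, 0.4, 1, 0, 0, 0, 0, 0, 0, 1, 0, 0, 0, 0, 0, 0, 1], newtons=12)

```text
time: 1.6
position: [0.5033, 0.0961, 0.2943]
tool_rot: [0.71, 0.704, -0.0, -0.0]
ft_force: [0.1, -0.2, 0.5]
grip_width: 0.0869
grip_force: 0.0
```

```bash
cat >> h.py <<'E'
from scipy.spatial.transform import Rotation as Ro
def st():
    o=robot.get_obs(); R=Ro.from_quat(o['tool_rot']).as_matrix()
    print('t',round(o['time'],2),'tcp',o['position'].round(4),'z',R[:,2].round(3),'ydeg',np.degrees(np.arctan2(R[1,1],R[0,1])).round(1),'w',round(o['grip_width'],4),'gf',round(o['grip_force'],1),'F',o['ft_force'].round(1),'q',o['q'].round(2))
E
python3 - <<'E'
from h import *
st(); c=snap('wrist','w0.png'); print(-c['R'].T@c['t'])
W=cloud(c); H=cv2.cvtColor(c['image'],cv2.COLOR_RGB2HSV)
m=((H[...,0]>18)&(H[...,0]<35)&(H[...,1]>110)).astype(np.uint8)
n,l,s,_=cv2.connectedComponentsWithStats(m)
for i in range(1,n):
    if s[i,4]<150: continue
    X=W[l==i]; X=X[np.isfinite(X).all(1)]; X=X[(X[:,2]>.012)]
    if len(X)<50: continue
    R=cv2.minAreaRect((X[:,:2]*1000).astype(np.float32)); print(s[i],R,np.percentile(X,[1,99],0).round(3), cv2.fitEllipse((X[:,:2]*1000).astype(np.float32)))
E
```

```text
t 1.6 tcp [0.5033 0.0961 0.2943] z [-0.  0. -1.] ydeg -0.5 w 0.0869 gf 0.0 F [ 0.1 -0.2  0.5] q [-0.03  0.3   1.63  0.    1.21 -0.02]
[0.50468789 0.17908218 0.44911228]
[ 379  118   50   36 1332] ((624.332275390625, 144.01422119140625), (55.40159225463867, 49.637733459472656), 37.74049377441406) [[0.593 0.121 0.027]
 [0.654 0.167 0.052]] ((623.0902709960938, 144.41404724121094), (38.84395217895508, 50.54436492919922), 93.68560791015625)
[ 269  122   49   41 1468] ((469.55322265625, 136.60357666015625), (57.647464752197266, 57.87967300415039), 26.52027702331543) [[0.439 0.112 0.033]
 [0.501 0.162 0.059]] ((470.0712585449219, 136.77618408203125), (42.51287841796875, 54.044376373291016), 71.68093872070312)
[276 218  17  15 164] ((451.72271728515625, 16.501264572143555), (21.776920318603516, 4.3197550773620605), 12.206180572509766) [[0.442 0.012 0.02 ]
 [0.462 0.019 0.071]] ((453.27374267578125, 7.641876220703125), (20.749317169189453, 28.841480255126953), 104.61703491210938)
[149 264  28  52 694] ((456.4148864746094, 126.93341064453125), (3.1064229011535645, 15.395081520080566), 2.192800760269165) [[0.455 0.12  0.364]
 [0.458 0.134 0.379]] ((456.6246337890625, 127.42691802978516), (2.2565441131591797, 12.552298545837402), 1.8085622787475586)
[461 264  28  52 695] ((552.2025756835938, 125.93849182128906), (2.9202699661254883, 16.485523223876953), 0.5890348553657532) [[0.551 0.119 0.364]
 [0.553 0.133 0.379]] ((552.007080078125, 126.43466186523438), (2.3085193634033203, 12.466972351074219), 177.93048095703125)
[ 295  325  295   21 4493] ((540.3842163085938, 105.16444396972656), (36.151023864746094, 85.3518295288086), 89.09197235107422) [[0.499 0.119 0.38 ]
 [0.578 0.122 0.389]] ((538.5343627929688, 109.70860290527344), (22.147388458251953, 284.0860595703125), 89.42227935791016)
```

View pics/w0.png

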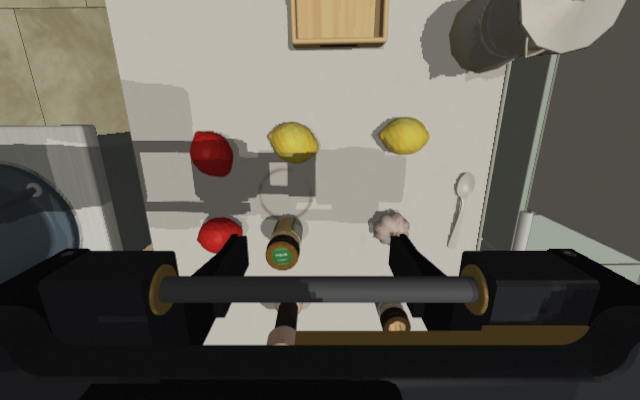

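Wrist view (image up = +y, right = +x): lemon_2 is at (293,142), its tip pointing up and left. Lemon_1 is at (405,135), lying nearly along x. Both look-alikes are clearly red, at (212,153) and (220,235). Next come the lemon yaws and tray poses.

```bash
python3 - <<'E'
from h import *
c=dict(np.load('wrist.npz')); H=cv2.cvtColor(c['image'],cv2.COLOR_RGB2HSV)
m=((H[...,0]>15)&(H[...,0]<38)&(H[...,1]>90)).astype(np.uint8)
m=cv2.morphologyEx(m,cv2.MORPH_CLOSE,np.ones((5,5)))
n,l,s,_=cv2.connectedComponentsWithStats(m)
o=-c['R'].T@c['t']
for i in range(1,n):
    x,y,w,h,a=s[i]
    if a<600 or not(100<y<140): continue
    v,u=np.nonzero(l==i); d=np.stack([(u-c['cx'])/c['fx'],(v-c['cy'])/c['fy'],np.ones(len(u))],-1)@c['R']
    P=(o+d*((.027-o[2])/d[:,2])[:,None])[:,:2]; q=P.mean(0); e,V=np.linalg.eigh(np.cov((P-q).T))
    print(s[i],q.round(4),'axis deg',np.degrees(np.arctan2(V[1,1],V[0,1])),'len',4*np.sqrt(e))
P=[];C=[]
for n in ['scene','side']:
    c=dict(np.load(n+'.npz')); P.append(cloud(c).reshape(-1,3)); C.append(c['image'].reshape(-1,3))
P=np.vstack(P)
for nm,y0,y1 in [('blue',-.49,-.24),('wood',.24,.49)]:
    k=(P[:,2]>.0265)&(P[:,2]<.036)&(P[:,1]>y0)&(P[:,1]<y1)&(P[:,0]>.44)&(P[:,0]<.64)
    X=(P[k][:,:2]*1000).astype(np.float32)
    e=[np.percentile(X,p,0) for p in (2,98)]
    # long edges: fit line per min/max x over y-bins
    ang=[]
    for f in (np.min,np.max):
        b=np.linspace(X[:,1].min()+15,X[:,1].max()-15,15); t=[(f(X[abs(X[:,1]-q)<4,0]),q) for q in b if (abs(X[:,1]-q)<4).any()]
        ang.append(np.degrees(np.arctan(np.polyfit([q[1] for q in t],[q[0] for q in t],1)[0])))
    print(nm,cv2.minAreaRect(X),e,'dx/dy deg',ang)
E
```

```text
[ 379  118   50   36 1350] [0.626  0.1435] axis deg 175.7622593357101 len [0.05024583 0.06749568]
[ 269  122   50   42 1490] [0.4687 0.1353] axis deg 160.58516427344193 len [0.05564277 0.06868476]
blue ((535.8023071289062, -363.02142333984375), (127.88580322265625, 220.6219940185547), 3.9853954315185547) [array([ 470.19495, -473.78525], dtype=float32), array([ 600.3429 , -254.40411], dtype=float32)] dx/dy deg [np.float64(-4.139764856073935), np.float64(-4.1107718015869015)]
wood ((530.9564208984375, 367.44085693359375), (129.47657775878906, 228.27210998535156), 0.6363904476165771) [array([467.3274 , 257.17303], dtype=float32), array([591.9354 , 477.14032], dtype=float32)] dx/dy deg [np.float64(-0.23074539063351285), np.float64(-1.37900317817781)]
```

Request:
send_rows(increments=[0, 0, 0.113, -0.32, 0.36, -1.2, 1, 0, 0, 0.113, -0.32, 0.36, -1.2, 1, 0, 0, 0.113, -0.32, 0.36, -1.2, 1, 0, 0, 0.113, -0.32, 0.36, -1.2, 1, 0, 0, 0.113, -0.32, 0.36, -1.2, 1, 0, 0, 0.113, -0.32, 0.36, -1.2, 1, 0, 0, 0.113, -0.32, 0.36, -1.2, 1, 0, 0, 0.113, -0.32, 0.36, -1.2, 1, 0, 0, 0.113, -0.32, 0.36, -1.2, 1, 0, 0, 0.113, -0.32, 0.36, -1.2, 1, 0, 0, 0.113, -0.32, 0.36, -1.2, 1, 0, 0, 0, 0, 0, -1.82, 1, 0, 0, 0, 0, 0, -1.82, 1, 0, 0, 0, 0, 0, -1.82, 1, 0, 0, 0, 0, 0, -1.82, 1, 0, 0, 0, 0, 0, -1.82, 1, 0, 0, 0, 0, 0, -1.82, 1, 0, 0, 0, 0, 0, -1.82, 1, 0, 0, 0, 0, 0, -1.82, 1, 0, 0, 0, 0, 0, 0, 1])

```text
time: 3.32
position: [0.4645, 0.1384, 0.0145]
tool_rot: [0.164, 0.986, -0.001, -0.003]
ft_force: [-0.1, 0.6, 0.5]
grip_width: 0.0868
grip_force: 0.0
```

Request:
send_rows(increments=[0, 0, 0, 0, 0, 0, 0.5, 0, 0, 0, 0, 0, 0, 0.5, 0, 0, 0, 0, 0, 0, 0.5, 0, 0, 0, 0, 0, 0, 0.5, 0, 0, 0, 0, 0, 0, 0.5, 0, 0, 0, 0, 0, 0, 0.5, 0, 0, 0, 0, 0, 0, 0.5, 0, 0, 0, 0, 0, 0, 0.5], newtons=12)

```text
time: 3.98
position: [0.4677, 0.1371, 0.0177]
tool_rot: [0.166, 0.986, 0.0, 0.0]
ft_force: [-0.6, -1.6, 6.3]
grip_width: 0.0552
grip_force: 12.0
```

Request:
send_rows(increments=[0, 0, 0, 0, 0, 1.5, 0.5, 0, 0, 0, 0, 0, 1.5, 0.5, 0, 0, 0, 0, 0, 1.5, 0.5, 0, 0, 0, 0, 0, 1.5, 0.5, 0, 0, 0, 0, 0, 1.5, 0.5, 0, 0, 0, 0, 0, 1.5, 0.5, 0, 0, -0.1225, 0.64, 1.77, 0, 0.5, 0, 0, -0.1225, 0.64, 1.77, 0, 0.5, 0, 0, -0.1225, 0.64, 1.77, 0, 0.5, 0, 0, -0.1225, 0.64, 1.77, 0, 0.5, 0, 0, -0.1225, 0.64, 1.77, 0, 0.5, 0, 0, -0.1225, 0.64, 1.77, 0, 0.5, 0, 0, -0.1225, 0.64, 1.77, 0, 0.5, 0, 0, -0.1225, 0.64, 1.77, 0, 0.5, 0, 0, -0.1225, 0.64, 1.77, 0, 0.5, 0, 0, -0.1225, 0.64, 1.77, 0, 0.5, 0, 0, 0, 0, 0, 0, 0.5, 0, 0, 0, 0, 0, 0, 0.5])

```text
time: 5.48
position: [0.531, 0.3146, 0.1065]
tool_rot: [0.701, 0.713, -0.0, -0.0]
ft_force: [-0.4, 0.1, -0.9]
grip_width: 0.0552
grip_force: 12.0
```

```bash
python3 - <<'E'
from h import *
st(); c=snap('wrist','w1.png')
E
```

```text
t 5.48 tcp [0.531  0.3146 0.1065] z [-0.001 -0.    -1.   ] ydeg 0.9 w 0.0552 gf 12.0 F [-0.4  0.1 -0.9] q [ 0.35  0.67  1.55 -0.    0.91  0.34]
```

View pics/w1.png

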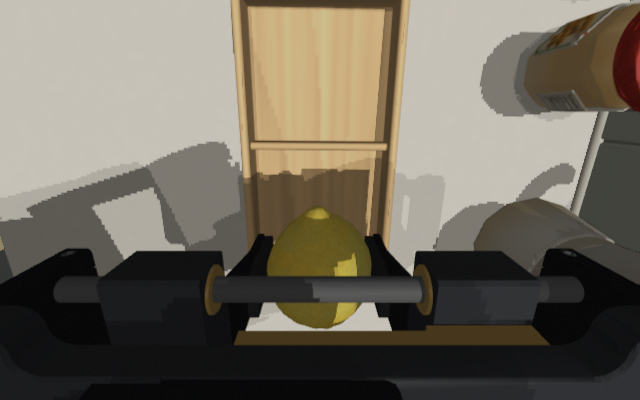

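The lemon hangs centred over the near wooden compartment: lemon (320,265), walls at columns 245 and 395. Lowering and releasing with a limited opening.

Request:
send_rows(increments=[0, 0, 0, 0, 0, -1.2, 0.5, 0, 0, 0, 0, 0, -1.2, 0.5, 0, 0, 0, 0, 0, -1.2, 0.5, 0, 0, 0, 0, 0, -1.2, 0.5, 0, 0, 0, 0, 0, -1.2, 0.5, 0, 0, 0, 0, 0, -0.8, 0.5, 0, 0, 0, 0, 0, -0.8, 0.5, 0, 0, 0, 0, 0, -0.4, 0.5, 0, 0, 0, 0, 0, 0, 0.5, 0, 0, 0, 0, 0, 0, 0.5, 0, 0, 0, 0, 0, 0, 0.65, 0, 0, 0, 0, 0, 0, 0.68, 0, 0, 0, 0, 0, 0, 0.74, 0, 0, 0, 0, 0, 0, 0.78, 0, 0, 0, 0, 0, 0, 0.78, 0, 0, 0, 0, 0, 0, 0.78, 0, 0, 0, 0, 0, 1.5, 0.78, 0, 0, 0, 0, 0, 2, 0.78, 0, 0, 0, 0, 0, 3, 0.78, 0, 0, 0, 0, 0, 3, 0.78])

```text
time: 7.2
position: [0.5306, 0.3139, 0.1221]
tool_rot: [0.703, 0.712, -0.001, -0.001]
ft_force: [1.1, 0.2, -0.2]
grip_width: 0.0678
grip_force: 0.0
```

```bash
python3 - <<'E'
from h import *
P=np.vstack([cloud(dict(np.load(n+'.npz'))).reshape(-1,3) for n in ['scene','side','wrist']])
k=(P[:,1]>.17)&(P[:,1]<.36)&(P[:,0]>.55)&(P[:,0]<.85)&(P[:,2]<.3)
for a,b in [(.04,.08),(.08,.12),(.12,.16),(.16,.2),(.2,.25)]:
    X=P[k&(P[:,2]>a)&(P[:,2]<b)]; print(a,len(X),np.percentile(X[:,:2],[0,1,99],0).round(3).tolist() if len(X) else '')
W=cloud(dict(np.load('scene.npz')))
st()
E
```

```text
0.04 5412 [[0.686, 0.17], [0.692, 0.185], [0.774, 0.355]]
0.08 2447 [[0.55, 0.17], [0.558, 0.174], [0.785, 0.328]]
0.12 3164 [[0.55, 0.17], [0.55, 0.178], [0.785, 0.346]]
0.16 19967 [[0.55, 0.171], [0.551, 0.221], [0.783, 0.355]]
0.2 16045 [[0.55, 0.17], [0.551, 0.2], [0.784, 0.354]]
t 7.2 tcp [0.5306 0.3139 0.1221] z [-0.002 -0.001 -1.   ] ydeg 0.7 w 0.0678 gf 0.0 F [ 1.1  0.2 -0.2] q [0.35 0.65 1.55 0.   0.95 0.34]
```

Request:
send_rows(increments=[0, 0, 0.12, 0, -2.87, 0, 0.8, 0, 0, 0.12, 0, -2.87, 0, 1, 0, 0, 0.12, 0, -2.87, 0, 1, 0, 0, 0.12, 0, -2.87, 0, 1, 0, 0, 0.12, 0, -2.87, 0, 1, 0, 0, 0.12, 0, -2.87, 0, 1, 0, 0, 0.12, 1.33, 0, 0, 1, 0, 0, 0.12, 1.33, 0, 0, 1, 0, 0, 0.12, 1.33, 0, 0, 1, 0, 0, 0.12, 1.33, 0, 0, 1, 0, 0, 0.12, 1.33, 0, 0, 1, 0, 0, 0.12, 1.33, 0, 0, 1, 0, 0, 0.12, 1.33, 0, 0, 1, 0, 0, 0, 0, 0, 0, 1, 0, 0, 0, 0, 0, 0, 1])

```text
time: 8.45
position: [0.6245, 0.142, 0.1218]
tool_rot: [0.001, 1.0, 0.0, -0.0]
ft_force: [0.4, -0.7, 0.4]
grip_width: 0.0873
grip_force: 0.0
```

Request:
send_rows(increments=[0, 0, 0, 0, 0, -1.5, 1, 0, 0, 0, 0, 0, -1.5, 1, 0, 0, 0, 0, 0, -1.5, 1, 0, 0, 0, 0, 0, -1.5, 1, 0, 0, 0, 0, 0, -1.5, 1, 0, 0, 0, 0, 0, -1.5, 1, 0, 0, 0, 0, 0, -1.5, 1, 0, 0, 0, 0, 0, 0, 1, 0, 0, 0, 0, 0, 0, 0.45, 0, 0, 0, 0, 0, 0, 0.45, 0, 0, 0, 0, 0, 0, 0.45, 0, 0, 0, 0, 0, 0, 0.45, 0, 0, 0, 0, 0, 0, 0.45, 0, 0, 0, 0, 0, 0, 0.45, 0, 0, 0, 0, 0, 0, 0.45, 0, 0, 0, 0, 0, 0, 0.45])

```text
time: 9.78
position: [0.6248, 0.1422, 0.0175]
tool_rot: [-0.001, 1.0, 0.0, 0.0]
ft_force: [-0.6, 0.8, 2.5]
grip_width: 0.0504
grip_force: 11.9
```

Request:
send_rows(increments=[0, 0, 0, 0, 0, 1.5, 0.45, 0, 0, 0, 0, 0, 2.5, 0.45, 0, 0, 0, 0, 0, 3.5, 0.45, 0, 0, 0, 0, 0, 3.5, 0.45, 0, 0, 0, 0, 0, 3.5, 0.45, 0, 0, 0, 0, 0, 3.5, 0.45, 0, 0, 0, 0, 0, 0, 0.45])

```text
time: 10.37
position: [0.6291, 0.1424, 0.2049]
tool_rot: [-0.001, 1.0, 0.0, 0.007]
ft_force: [1.1, -0.1, -0.2]
grip_width: 0.0505
grip_force: 11.9
```

Request:
send_rows(increments=[0, 0, -0.0936, -0.53, -3.49, 0, 0.45, 0, 0, -0.0936, -0.53, -3.49, 0, 0.45, 0, 0, -0.0936, -0.53, -3.49, 0, 0.45, 0, 0, -0.0936, -0.53, -3.49, 0, 0.45, 0, 0, -0.0936, -0.53, -3.49, 0, 0.45, 0, 0, -0.0936, -0.53, -3.49, 0, 0.45, 0, 0, -0.0936, -0.53, -3.49, 0, 0.45, 0, 0, -0.0936, -0.53, -3.49, 0, 0.45, 0, 0, -0.0936, -0.53, -3.49, 0, 0.45, 0, 0, -0.0936, -0.53, -3.49, 0, 0.45, 0, 0, -0.0936, -0.53, -3.49, 0, 0.45, 0, 0, -0.0936, -0.53, -3.49, 0, 0.45, 0, 0, -0.0936, -0.53, -3.49, 0, 0.45, 0, 0, -0.0936, -0.53, -3.49, 0, 0.45, 0, 0, -0.0936, -0.53, -3.49, 0, 0.45, 0, 0, -0.0936, -0.53, -3.49, 0, 0.45, 0, 0, 0, 0, 0, 0, 0.45, 0, 0, 0, 0, 0, 0, 0.45])

```text
time: 11.87
position: [0.5385, -0.4184, 0.1957]
tool_rot: [0.681, 0.732, 0.0, -0.001]
ft_force: [0.4, 0.1, -2.2]
grip_width: 0.0506
grip_force: 11.9
```

```bash
python3 - <<'E'
from h import *
st(); c=snap('wrist','w2.png')
E
```

```text
t 11.87 tcp [ 0.5385 -0.4184  0.1957] z [-0.001  0.001 -1.   ] ydeg 4.1 w 0.0506 gf 11.9 F [ 0.4  0.1 -2.2] q [-0.82  0.64  1.31 -0.    1.19 -0.9 ]
```

View pics/w2.png

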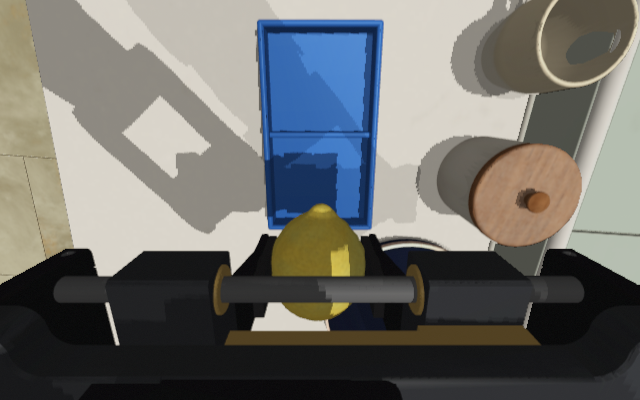

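Lemon held over the blue tray's far compartment (320,265); tray walls at columns 265 and 375. The kettle's edge shows at (410,245), so I check its clearance.

```bash
python3 - <<'E'
from h import *
c=dict(np.load('wrist.npz')); W=cloud(c); v,u=np.mgrid[:400,:640]
k=(v>238)&(v<250)&(u>380)&(u<440); X=W[k]; X=X[np.isfinite(X).all(1)]; print(np.percentile(X,[0,50,100],0).round(3))
S=np.vstack([cloud(dict(np.load(n+'.npz'))).reshape(-1,3) for n in('scene','side')]+[W[200:320].reshape(-1,3)])
for a in np.arange(.05,.28,.03):
    Y=S[(S[:,2]>a)&(S[:,2]<a+.03)&(S[:,0]>.5)&(S[:,0]<.72)&(S[:,1]<-.485)&(S[:,1]>-.62)]; print(a.round(2),len(Y),Y[:,1].max().round(3) if len(Y) else '',Y[:,0].min().round(3) if len(Y) else '')
# own blue tray rim check
H=cv2.cvtColor(c['image'],cv2.COLOR_RGB2HSV); m=(H[...,0]>100)&(H[...,0]<125)&(H[...,1]>150)&(W[...,2]>.022)&(W[...,2]<.04)
print(cv2.minAreaRect((W[m][:,:2]*1000).astype(np.float32)))
E
```

```text
[[ 0.572 -0.495 -0.001]
 [ 0.659 -0.488  0.02 ]
 [ 0.705 -0.404  0.209]]
0.05 1695 -0.496 0.57
0.08 1425 -0.507 0.581
0.11 1204 -0.517 0.593
0.14 2043 -0.522 0.604
0.17 2299 -0.525 0.621
0.2 291 -0.53 0.623
0.23 1181 -0.542 0.632
0.26 0  
((549.3101196289062, -423.21380615234375), (146.8419189453125, 357.3873291015625), 11.89958381652832)
```

Request:
send_rows(increments=[0, 0, 0, 0, 0, -2, 0.45, 0, 0, 0, 0, 0, -3, 0.45, 0, 0, 0, 0, 0, -3, 0.45, 0, 0, 0, 0, 0, -3, 0.45, 0, 0, 0, 0, 0, -2.5, 0.45, 0, 0, 0, 0, 0, -1.5, 0.45, 0, 0, 0, 0, 0, -1, 0.45, 0, 0, 0, 0, 0, -0.6, 0.45, 0, 0, 0, 0, 0, -0.4, 0.45, 0, 0, 0, 0, 0, 0, 0.45, 0, 0, 0, 0, 0, 0, 0.6, 0, 0, 0, 0, 0, 0, 0.64, 0, 0, 0, 0, 0, 0, 0.7, 0, 0, 0, 0, 0, 0, 0.74, 0, 0, 0, 0, 0, 0, 0.74, 0, 0, 0, 0, 0, 0, 0.74, 0, 0, 0, 0, 0, 1.5, 0.74, 0, 0, 0, 0, 0, 2.5, 0.74, 0, 0, 0, 0, 0, 3.5, 0.74, 0, 0, 0, 0, 0, 4, 0.74])

```text
time: 13.58
position: [0.5386, -0.4154, 0.1422]
tool_rot: [0.68, 0.733, 0.0, -0.002]
ft_force: [0.1, -0.6, 1.1]
grip_width: 0.0643
grip_force: 0.0
```

Request:
send_rows(increments=[0, 0, 0, 0, 0, 2, 0.8, 0, 0, -0.006, 0.62, 3.44, 0, 1, 0, 0, -0.006, 0.62, 3.44, 0, 1, 0, 0, -0.006, 0.62, 3.44, 0, 1, 0, 0, -0.006, 0.62, 3.44, 0, 1, 0, 0, -0.006, 0.62, 3.44, 0, 1, 0, 0, -0.006, 0.62, 3.44, 0, 1, 0, 0, -0.006, 0.62, 3.44, 0, 1, 0, 0, -0.006, 0.62, 3.44, 0, 1, 0, 0, -0.006, 0.62, 3.44, 0, 1, 0, 0, -0.006, 0.62, 3.44, 0, 1, 0, 0, -0.006, 0.62, 3.44, 0, 1, 0, 0, -0.006, 0.62, 3.44, 0, 1, 0, 0, 0, 0, 0, 0, 1, 0, 0, 0, 0, 0, 0, 1])

```text
time: 14.83
position: [0.6143, -0.0015, 0.163]
tool_rot: [0.704, 0.71, 0.0, 0.001]
ft_force: [0.5, -0.4, -0.9]
grip_width: 0.087
grip_force: 0.0
```

```bash
python3 - <<'E'
from h import *
st(); c=snap('wrist','w3.png'); W=cloud(c)
k=(abs(W[...,0]-.614)<.05)&(abs(W[...,1]+.003)<.05)&(W[...,2]>.012)&(W[...,2]<.075)
X=W[k]; v,u=np.nonzero(k); print(np.percentile(X,[1,50,99],0).round(3),len(X),u.mean(),v.mean()); t=X[X[:,2]>.045]; print(t.mean(0) if len(t) else '')
from scipy.optimize import least_squares
r=least_squares(lambda p: np.linalg.norm(X-p[:3],axis=1)-p[3],[.614,-.003,.025,.028],loss='soft_l1',f_scale=.002); print(r.x)
E
```

```text
t 14.83 tcp [ 0.6143 -0.0015  0.163 ] z [ 0.001 -0.    -1.   ] ydeg 0.4 w 0.087 gf 0.0 F [ 0.5 -0.4 -0.9] q [-0.18  0.59  1.52 -0.    1.02 -0.19]
[[ 0.593 -0.023  0.023]
 [ 0.619  0.004  0.038]
 [ 0.643  0.025  0.055]] 2014 321.43992055610727 192.40218470705065
[ 6.18197973e-01 -8.97400338e-05  4.86315490e-02]
[ 0.61848863 -0.00112677  0.01932535  0.02680812]
```

View pics/w3.png

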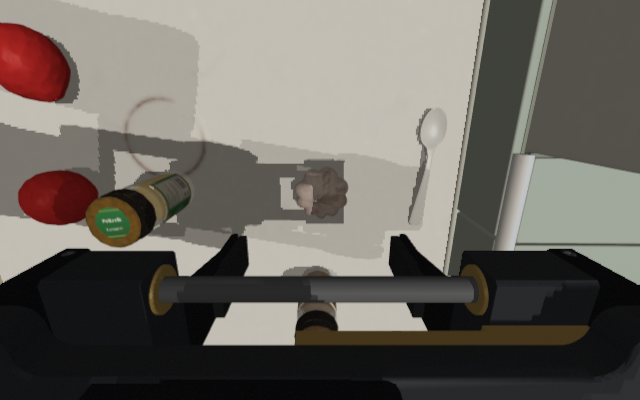

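Garlic at (321,192) gives (0.617, -0.001), nearly under the tool. The jars are clear of it: green at (122,220), brown at (317,310). Descending and gripping.

Request:
send_rows(increments=[0, 0, 0, 0.25, 0, -1.7, 1, 0, 0, 0, 0, 0, -2.5, 1, 0, 0, 0, 0, 0, -2.5, 1, 0, 0, 0, 0, 0, -2.5, 1, 0, 0, 0, 0, 0, -2.5, 1, 0, 0, 0, 0, 0, -2, 1, 0, 0, 0, 0, 0, -1, 1, 0, 0, 0, 0, 0, 0, 1, 0, 0, 0, 0, 0, 0, 0.5, 0, 0, 0, 0, 0, 0, 0.5, 0, 0, 0, 0, 0, 0, 0.5, 0, 0, 0, 0, 0, 0, 0.5, 0, 0, 0, 0, 0, 0, 0.5, 0, 0, 0, 0, 0, 0, 0.5, 0, 0, 0, 0, 0, 0, 0.5, 0, 0, 0, 0, 0, 0, 0.5], newtons=10)

```text
time: 16.22
position: [0.6171, -0.0035, 0.0156]
tool_rot: [0.706, 0.708, 0.0, 0.001]
ft_force: [-0.0, -0.2, 4.9]
grip_width: 0.0536
grip_force: 10.0
```

Request:
send_rows(increments=[0, 0, 0, 0, 0, 1.5, 0.5, 0, 0, 0, 0, 0, 2.5, 0.5, 0, 0, 0, 0, 0, 3.3, 0.5, 0, 0, 0, 0, 0, 3.3, 0.5, 0, 0, 0, 0, 0, 3.3, 0.5, 0, 0, 0, 0, 0, 3.3, 0.5, 0, 0, 0, 0, 0, 0, 0.5, 0, 0, 0.0066, -0.85, -3.08, 0, 0.5, 0, 0, 0.0066, -0.85, -3.08, 0, 0.5, 0, 0, 0.0066, -0.85, -3.08, 0, 0.5, 0, 0, 0.0066, -0.85, -3.08, 0, 0.5, 0, 0, 0.0066, -0.85, -3.08, 0, 0.5, 0, 0, 0.0066, -0.85, -3.08, 0, 0.5, 0, 0, 0.0066, -0.85, -3.08, 0, 0.5, 0, 0, 0.0066, -0.85, -3.08, 0, 0.5, 0, 0, 0.0066, -0.85, -3.08, 0, 0.5, 0, 0, 0.0066, -0.85, -3.08, 0, 0.5, 0, 0, 0, 0, 0, 0, 0.5, 0, 0, 0, 0, 0, 0, 0.5])

```text
time: 17.8
position: [0.5307, -0.3132, 0.1862]
tool_rot: [0.683, 0.73, 0.0, -0.0]
ft_force: [-0.3, 0.8, -0.5]
grip_width: 0.0532
grip_force: 10.0
```

Request:
send_rows(increments=[0, 0, 0, 0, 0, -2, 0.5, 0, 0, 0, 0, 0, -3, 0.5, 0, 0, 0, 0, 0, -3, 0.5, 0, 0, 0, 0, 0, -3, 0.5, 0, 0, 0, 0, 0, -2, 0.5, 0, 0, 0, 0, 0, -1.2, 0.5, 0, 0, 0, 0, 0, -0.8, 0.5, 0, 0, 0, 0, 0, -0.6, 0.5, 0, 0, 0, 0, 0, -0.4, 0.5, 0, 0, 0, 0, 0, 0, 0.5, 0, 0, 0, 0, 0, 0, 0.63, 0, 0, 0, 0, 0, 0, 0.67, 0, 0, 0, 0, 0, 0, 0.73, 0, 0, 0, 0, 0, 0, 0.77, 0, 0, 0, 0, 0, 0, 0.77, 0, 0, 0, 0, 0, 0, 0.77, 0, 0, 0, 0, 0, 1.5, 0.77, 0, 0, 0, 0, 0, 2.5, 0.77, 0, 0, 0, 0, 0, 3.5, 0.77, 0, 0, 0, 0, 0, 4, 0.77])

```text
time: 19.47
position: [0.5303, -0.3106, 0.1413]
tool_rot: [0.682, 0.731, -0.0, -0.002]
ft_force: [1.2, -0.7, 0.4]
grip_width: 0.0669
grip_force: 0.0
```

Request:
send_rows(increments=[0, 0, 0, 0, 0, 3, 0.9, 0, 0, 0, 0, 0, 3, 1, 0, 0, -0.01, -1.35, 2.82, 0, 1, 0, 0, -0.01, -1.35, 2.82, 0, 1, 0, 0, -0.01, -1.35, 2.82, 0, 1, 0, 0, -0.01, -1.35, 2.82, 0, 1, 0, 0, -0.01, -1.35, 2.82, 0, 1, 0, 0, -0.01, -1.35, 2.82, 0, 1, 0, 0, 0, 0, 0, 0, 1, 0, 0, 0, 0, 0, 0, 1])

```text
time: 20.3
position: [0.4497, -0.1408, 0.2022]
tool_rot: [0.703, 0.711, -0.0, -0.0]
ft_force: [0.3, -0.7, -0.8]
grip_width: 0.087
grip_force: 0.0
```

```bash
python3 - <<'E'
from h import *
st()
for n in ['wrist','scene','side']:
    c=snap(n,n[0]+'4.png'); W=cloud(c)
    k=(abs(W[...,0]-.449)<.05)&(abs(W[...,1]+.142)<.05)&(W[...,2]>.10)&(W[...,2]<.155)
    X=W[k]; print(n,len(X),np.percentile(X,[1,50,99],0).round(3) if len(X) else '')
    if n!='wrist': np.save(n+'W.npy',W)
a=cv2.imread('pics/w4.png'); b=cv2.imread('pics/s4.png'); cv2.imwrite('pics/both4.png',np.hstack([cv2.resize(a,(400,250)),cv2.resize(b,(400,250))]))
E
```

```text
t 20.3 tcp [ 0.4497 -0.1408  0.2022] z [-0.  0. -1.] ydeg 0.7 w 0.087 gf 0.0 F [ 0.3 -0.7 -0.8] q [-0.54  0.37  1.84 -0.    0.94 -0.55]
wrist 2916 [[ 0.43  -0.159  0.108]
 [ 0.452 -0.133  0.142]
 [ 0.474 -0.115  0.144]]
scene 363 [[ 0.429 -0.162  0.105]
 [ 0.444 -0.146  0.139]
 [ 0.472 -0.121  0.145]]
side 369 [[ 0.426 -0.164  0.102]
 [ 0.447 -0.154  0.133]
 [ 0.47  -0.124  0.144]]
```

View pics/both4.png

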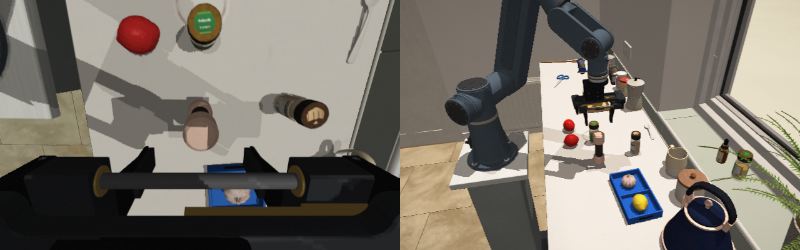

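The right-hand half is the side view: garlic and lemon sit in separate blue compartments. In the wrist view the mill cap at (201,125) lies between the fingers. Gripping the cap now.

Request:
send_rows(increments=[0, 0, 0, 0, 0.1, -1.5, 1, 0, 0, 0, 0, 0, -2, 1, 0, 0, 0, 0, 0, -2, 1, 0, 0, 0, 0, 0, -2, 1, 0, 0, 0, 0, 0, -1.2, 1, 0, 0, 0, 0, 0, -0.5, 1, 0, 0, 0, 0, 0, 0, 1, 0, 0, 0, 0, 0, 0, 1, 0, 0, 0, 0, 0, 0, 0.4, 0, 0, 0, 0, 0, 0, 0.4, 0, 0, 0, 0, 0, 0, 0.4, 0, 0, 0, 0, 0, 0, 0.4, 0, 0, 0, 0, 0, 0, 0.4, 0, 0, 0, 0, 0, 0, 0.4, 0, 0, 0, 0, 0, 0, 0.4, 0, 0, 0, 0, 0, 0, 0.4, 0, 0, 0, 0, 0, 0, 0.4], newtons=25)

```text
time: 21.87
position: [0.4507, -0.1414, 0.11]
tool_rot: [0.704, 0.71, 0.0, 0.0]
ft_force: [-0.1, 0.5, 1.9]
grip_width: 0.0459
grip_force: 25.0
```

Request:
send_rows(increments=[0, 0, 0, 0, 0, 1, 0.4, 0, 0, 0, 0, 0, 2, 0.4, 0, 0, 0, 0, 0, 2.5, 0.4, 0, 0, 0, 0, 0, 2.5, 0.4, 0, 0, 0, 0, 0, 2.5, 0.4, 0, 0, 0, 0, 0, 2.5, 0.4, 0, 0, 0, 0, 0, 1.5, 0.4, 0, 0, 0, 0, 0, 1, 0.4, 0, 0, 0, 0, 0, 0, 0.4, 0, 0, 0, 0, 0, 0, 0.4])

```text
time: 22.7
position: [0.4503, -0.1412, 0.2648]
tool_rot: [0.704, 0.71, 0.0, 0.0]
ft_force: [-0.7, 0.5, -2.0]
grip_width: 0.0457
grip_force: 25.0
```

Request:
send_rows(increments=[0, 0, 0, 0.44, 1.5, 0, 0.4, 0, 0, 0, 0.44, 2.5, 0, 0.4, 0, 0, 0, 0.44, 3.4, 0, 0.4, 0, 0, 0, 0.44, 3.4, 0, 0.4, 0, 0, 0, 0.44, 3.4, 0, 0.4, 0, 0, 0, 0.44, 3.4, 0, 0.4, 0, 0, 0, 0.44, 3.4, 0, 0.4, 0, 0, 0, 0.44, 3.4, 0, 0.4, 0, 0, 0, 0.44, 3.4, 0, 0.4, 0, 0, 0, 0.44, 3.4, 0, 0.4, 0, 0, 0, 0.44, 3.4, 0, 0.4, 0, 0, 0, 0.44, 3.4, 0, 0.4, 0, 0, 0, 0.44, 3.4, 0, 0.4, 0, 0, 0, 0.44, 3.4, 0, 0.4, 0, 0, 0, 0.44, 3.4, 0, 0.4, 0, 0, 0, 0.44, 3.4, 0, 0.4, 0, 0, 0, 0.44, 2.7, 0, 0.4, 0, 0, 0, 0.44, 1.8, 0, 0.4, 0, 0, 0, 0, 0, 0, 0.4, 0, 0, 0, 0, 0, 0, 0.4])

```text
time: 24.37
position: [0.5287, 0.4198, 0.2621]
tool_rot: [0.703, 0.711, -0.002, -0.0]
ft_force: [-0.5, -0.2, -1.8]
grip_width: 0.0461
grip_force: 25.0
```

```bash
python3 - <<'E'
from h import *
st(); snap('side','s5.png'); snap('wrist','w5.png')
a=cv2.imread('pics/w5.png'); b=cv2.imread('pics/s5.png')[40:240,200:520]; cv2.imwrite('pics/both5.png',np.hstack([cv2.resize(a,(400,250)),cv2.resize(b,(400,250))]))
E
```

```text
t 24.37 tcp [0.5287 0.4198 0.2621] z [-0.004 -0.003 -1.   ] ydeg 0.6 w 0.0461 gf 25.0 F [-0.5 -0.2 -1.8] q [ 0.51  0.57  1.26 -0.    1.32  0.5 ]
```

View pics/both5.png

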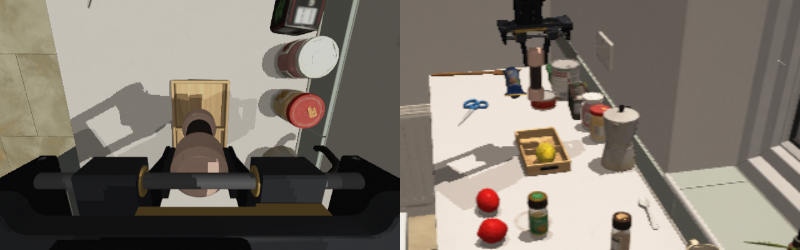

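The mill hangs upright over the free far wooden compartment (wrist (200,140)), and the lemon sits in the near one. Lowering.

Request:
send_rows(increments=[0, 0, 0, 0, 0, -1.5, 0.4, 0, 0, 0, 0, 0, -2.5, 0.4, 0, 0, 0, 0, 0, -2.5, 0.4, 0, 0, 0, 0, 0, -2.5, 0.4, 0, 0, 0, 0, 0, -2, 0.4, 0, 0, 0, 0, 0, -1.5, 0.4, 0, 0, 0, 0, 0, -1, 0.4, 0, 0, 0, 0, 0, -0.5, 0.4, 0, 0, 0, 0, 0, -0.3, 0.4, 0, 0, 0, 0, 0, -0.2, 0.4, 0, 0, 0, 0, 0, 0, 0.4, 0, 0, 0, 0, 0, 0, 0.4, 0, 0, 0, 0, 0, 0, 0.4])

```text
time: 25.55
position: [0.5303, 0.42, 0.121]
tool_rot: [0.704, 0.71, 0.001, 0.0]
ft_force: [-0.7, 0.2, -1.9]
grip_width: 0.0459
grip_force: 25.0
```

Request:
send_rows(increments=[0, 0, 0, 0, 0, -0.15, 0.4, 0, 0, 0, 0, 0, -0.15, 0.4, 0, 0, 0, 0, 0, -0.1, 0.4, 0, 0, 0, 0, 0, 0, 0.4, 0, 0, 0, 0, 0, 0, 0.4, 0, 0, 0, 0, 0, 0, 0.4])

```text
time: 26.05
position: [0.5299, 0.4197, 0.1161]
tool_rot: [0.704, 0.71, 0.0, -0.0]
ft_force: [-0.6, -0.6, 0.3]
grip_width: 0.0458
grip_force: 25.0
```

Contact: the weight is off the wrist. Releasing slowly and retreating upward.

Request:
send_rows(increments=[0, 0, 0, 0, 0, 0, 0.53, 0, 0, 0, 0, 0, 0, 0.56, 0, 0, 0, 0, 0, 0, 0.62, 0, 0, 0, 0, 0, 0, 0.7, 0, 0, 0, 0, 0, 0, 0.85, 0, 0, 0, 0, 0, 0, 1, 0, 0, 0, 0, 0, 0, 1, 0, 0, 0, 0, 0, 1.5, 1, 0, 0, 0, 0, 0, 2.5, 1, 0, 0, 0, 0, 0, 3, 1, 0, 0, 0, 0, 0, 3, 1, 0, 0, 0, 0, 0, 3, 1, 0, 0, 0, -2, 2, 2, 1, 0, 0, 0, -2, 2, 2, 1, 0, 0, 0, -2, 2, 0, 1, 0, 0, 0, -2, 2, 0, 1, 0, 0, 0, 0, 0, 0, 1, 0, 0, 0, 0, 0, 0, 1])

```text
time: 27.55
position: [0.4484, 0.5005, 0.2861]
tool_rot: [0.703, 0.711, -0.0, 0.0]
ft_force: [-0.2, -1.3, -0.0]
grip_width: 0.0867
grip_force: 0.0
```

```bash
python3 - <<'E'
from h import *
st(); S=[]
for n in ['scene','side']:
    c=snap(n,n+'6.png'); S.append(cloud(c).reshape(-1,3))
S=np.vstack(S)
for nm,x,y,z0,z1 in [('lemon wood',.532,.314,.04,.08),('mill',.53,.42,.11,.16),('mill foot',.53,.42,.02,.04),('garlic',.532,-.311,.04,.08),('lemon blue',.54,-.417,.04,.08),('brown',.612,-.122,.09,.12),('green',.453,-.006,.09,.12)]:
    X=S[(abs(S[:,0]-x)<.045)&(abs(S[:,1]-y)<.045)&(S[:,2]>z0)&(S[:,2]<z1)]; print(nm,len(X),np.percentile(X,[2,50,98],0).round(3).tolist() if len(X) else '')
a=cv2.imread('pics/scene6.png')[110:330,190:510]; b=cv2.imread('pics/side6.png')[100:360,220:430]; cv2.imwrite('pics/fin.png',np.hstack([cv2.resize(a,(400,275)),cv2.resize(b,(222,275))]))
E
```

```text
t 27.55 tcp [0.4484 0.5005 0.2861] z [ 0. -0. -1.] ydeg 0.7 w 0.0867 gf 0.0 F [-0.2 -1.3 -0. ] q [ 0.67  0.54  1.24 -0.    1.36  0.66]
lemon wood 343 [[0.506, 0.281, 0.041], [0.527, 0.301, 0.053], [0.552, 0.328, 0.065]]
mill 405 [[0.506, 0.396, 0.111], [0.525, 0.408, 0.138], [0.548, 0.437, 0.151]]
mill foot 149 [[0.506, 0.397, 0.021], [0.521, 0.406, 0.032], [0.546, 0.431, 0.04]]
garlic 392 [[0.51, -0.326, 0.04], [0.528, -0.311, 0.046], [0.55, -0.288, 0.059]]
lemon blue 745 [[0.516, -0.444, 0.041], [0.535, -0.422, 0.051], [0.559, -0.392, 0.059]]
brown 350 [[0.593, -0.14, 0.091], [0.609, -0.125, 0.104], [0.631, -0.102, 0.108]]
green 390 [[0.433, -0.026, 0.091], [0.452, -0.011, 0.105], [0.474, 0.014, 0.109]]
```

View pics/fin.png

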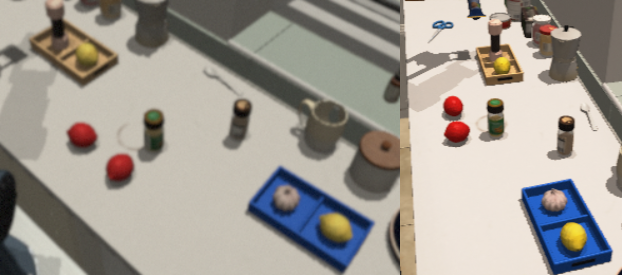

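The picture shows the mill upright with a lemon in the wooden tray (55,30 / 88,55). Garlic and the other lemon are in the blue tray (285,198 / 335,228), and both jars are unmoved. Object heights match resting on the tray floors.

```bash
python3 -c "
from rig import robot
print(robot.hand_in())"
```

```text
the job is handed in; nothing more can be done
None
```

I handed the job in at about 28 s. The blue tray holds a lemon and the garlic, and the wooden tray holds the other lemon and the upright mill, one to a compartment. The last pictures show everything resting on the tray floors and both jars where they started; the hand-in returned no verdict.

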